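# Clamp a jar in the ratchet vise, lock its closing ring, release the vise

### The arm

A 6-joint arm with a two-finger parallel gripper is mounted at the origin on a cart in front of the work surface, level with it; the furniture and walls round the work are solid. World frame = base frame: x ahead of the robot, y to its left, z up, the work surface at z = 0. Lengths are in m, angles in degrees, forces in N, time in s.
With the tool pointing down it reaches from about 0.25 to 0.725 m from the base axis. Payload 4 kg.
Tool frame: the origin (TCP) lies at the very end of the fingers, on their centre line; the grasp point (between the pads) lies 19 mm behind it; z points along the fingers, y is the line along which they close (so a half turn about z gives the same grasp; the last joint's range is limited). The gripper opens to 85 mm and grips with 20 to 120 N. Pads are 22 mm wide; open, the fingers measure 114 mm over their backs; the gripper's body (76 mm by 85 mm) begins 54 mm behind the grasp point. The pads swing forward as they close: fully open they stand 13 mm farther back than shut.
Start: joints at [64.229, 13.785, 0.286, 76.501, 0, 90], TCP at [0.217, 0.45, 0.231] pointing down, gripper open.
Joint ranges: [-155.79, 155.79], [-60.16, 107.12], [-62.33, 73.08], [-114, 123.19], [-81.49, 82.49], [-180, 180]. Speed limits (degrees/s): [159.86, 159.86, 180, 180, 180, 180].

### API

Orientations are given as a 3x3 rotation matrix whose columns are the frame's x, y, z axes.
In Python, from rig import observe, snapshot, hand_in, boxes_of gives the robot as it stands.
- The arm moves only by the shell command python3 -m pendant 'ROWS' [OPENING] [FORCE]. ROWS is JSON, a list of rows, each an object with "translation": the shift along the tool's x, y, z scaled (see below), a list of three; "angular": the turn, a rotation vector about the tool's x, y, z scaled (see below), a list of three. A call has 1 to 8 rows; each row shifts and turns the commanded pose from where the row before left it, along the tool's axes as they then stand; what a row does not reach is not made up. The controller multiplies each number of a shift by 0.02 m and each number of a turn by 0.1 rad. A row lasts 1/12 s, in which the tool goes at most 41.7 mm and 7.16 degrees, less where a joint would pass 70% of its speed; a pose out of reach is approached as far as the arm can. A call with a number of a shift or a turn outside -1 to 1 is refused whole. A call with a gripper value outside its range is refused whole. OPENING is the opening, from 0 (shut) to 1 (fully open), set as the call begins (- or left out, the last holds). The fingers move at their own pace and stop on an object; FORCE is the grip in N (left out, the last holds). Time passes only in rows, so rows that do not move let the fingers close. It gives the time, the measured TCP pose, the force, the opening and the grip force at its end, in the units of the state.
- observe(): the state, without advancing time (a new reading comes with each control period).
- snapshot(name): name is "scene" or "top" or "wrist"; returns a dict with "color" (480x640x3 uint8, red, green, blue), "mtx" (3x3 intrinsics, pixels), "k1" (the pictures are not rectified: a ray, as slopes to the right and down, at radius r is drawn at 1 + k1 r^2 times it, then the intrinsics apply), "extrinsics" (4x4, takes a point from camera to world coordinates). Camera axes: x right, y down, z forward; pixel columns grow to the right and rows downward; lengths in m; the calibration is good to about 2 mm. A picture is of the moment at which its call begins. There is no depth.
- hand_in(): hands the job in; it is judged then, once.
Trained networks look in the newest picture that a camera, given by its name, has taken for a name from the list of things; names that differ only in an ending like _2 or _b are one class to them, and where a whole thing is asked for, a point or a joint stands for the part that bears it (a point fixed in the world has none). Each returns a list of dicts, best first, with "p" (0 to 1); they miss things now and then, are a little off and sometimes report something else, mostly with a low value. They report only what shows in the picture. A call takes as long as a camera call.
- boxes_of(camera, thing): "point" ([x, y, z] in m, in world coordinates, good to about 4 mm: the middle of the surface that is visible of it).
The state is a dict: "time": time; "qpos": joint angles; "dq": joint speeds; "tau": joint torques, N m; "tcp_pos": TCP position; "ee_rot": TCP orientation; "contact_force": force on the tool from outside, world axes, zero at the start; "moment": the same for the moment, N m; "opening": finger opening in m; "grasp_force": force on a finger pad.
Only numpy, scipy, OpenCV 4.12 (cv2) and the standard library are available. Lean on these libraries where they do the work, as an engineer would, in place of code of your own. Each camera call takes 0.05 s, during which the arm holds its last target. There are 200 camera calls.

### The job

Pull the jar vise's lever towards its front, notch by notch, until the sprung pad grips the jar with about half of its 12 mm spring travel used up (never squeeze it to the end of its travel), and let go of the lever so that the ratchet holds. Then turn the jar's closing ring clockwise by its bar until its nib stands over the lug on the jar and it stops, let go, and press the vise's release button so that the lever springs all the way home and the jar stands free in its cradle, upright. Do not disturb the other things on the worktop.

Things in the scene. Friction and masses are not known exactly. Their poses are not given: they have to be found in the camera images.
- vise: Jar vise, fixed: a wooden plate 125 x 300 x 12 mm; origin on its underside (z = 0), mid-length. Its x points to its back (at yaw 0 away from the robot), y along it towards the jar, z up. Lever in the plane y = -110 mm, release button at y = -30 near the back edge, ram and pad in the middle pushing to +y, jar at y about 92. Ratchet wheel up to z = 102, jar and ring up to 124, all else below 95.
- lever_hinge (a point): Point on the lever's hinge axis in the lever's plane, at vise (0, -110, 58) mm; the axis runs along the vise's y.
- lever_knob (a point): Centre of the black barrel knob on the lever's end: 26 mm diameter, 30 mm long along the vise's y, 115 mm from the hinge. Lever home: leans 0.5 rad to the vise's back. Pinch it from above across its flat ends (fingers closing along the vise's y): it turns between the pads. Below it is only the 12 mm rod.
- lever (a joint): Lever angle, rad: 0 home, grows as the knob goes over the top to the vise's front (-x); stop 1.15. A ratchet holds it every 0.2 rad (0.2 to 1.0): go 0.04 past a notch, it falls back onto it. A spring pulls it home (1.5 to 3 N at the knob). It drives the ram 20 mm per rad, 4 mm a notch. Once the pad bears on the jar, about 1 N more at the knob per mm; at which notch differs each time.
- pad (a joint): How far the sprung rubber pad (44 x 40 mm, on the ram) is pushed back towards the ram, m: 0 free, 0.012 end of travel; 6 N per mm. Wanted with the lever resting in its notch: about half, 0.0025 to 0.009; over 0.0115 at any time is overtightened. Always one of the notches two to five does it.
- button_top (a point): Centre of the top of the round black release button, 26 mm diameter, at vise (90, -30, 78) mm, facing up: the end of a rocker that carries the pawl (pivot 34 mm in front of it, along the vise's y). Pressed straight down it gives about 10 mm; the pawl lets go after 5 to 8. It needs 5 to 15 N and springs back.
- jar: Loose glass jar, dark lid, 65 mm diameter, 86 high, steel band round its neck. Origin: centre of its underside, 17 mm above the worktop. One lug, 12 mm wide, stands out of the band at the jar's own +x, 62 to 73 mm up: the locked mark. It stands between two wooden posts (towards the vise's +y) and the pad, 66 mm up at most. Unclamped, it turns along with its ring.
- ring (a joint): Angle of the jar's captive closing ring, rad: 0 locked, the nib on the ring's rim exactly over the lug, against a stop; up to 1.5 when open (anticlockwise seen from above). Turning it clockwise from above closes it. Friction 0.12 N m. It starts 0.7 to 1.3 open.
- ring_bar (a point): Centre of the bar across the closing ring, on the jar's axis, 97.5 mm above the jar's underside. The bar is 74 mm long, 14 mm thick and 19 mm high (88 to 107 mm above the jar's underside), its long side along this point's x, which turns with the ring; the nib is at its +x end. Pinch it across the 14 mm, from above.
- cradle: The vise's fixed cradle: steel plate 94 x 88 mm with two wooden posts 45 mm high, a V towards the vise's +y. Origin on its underside, 12 mm above the worktop, at the middle of the jar's place; the jar stands on it 5 mm higher. Axes as the vise's. It is set 88 to 96 mm along the vise's y.
- pepper_mill: Bystander: light wooden mill, 58 mm diameter, 170 mm high; origin under its middle.
- spice_jar: Bystander: slim spice jar with a dark cap, 40 mm diameter, 105 mm high; origin under its middle.
- apple: Bystander: green apple, 68 mm; origin at its underside.
- soap_bottle: Bystander: dish soap bottle, 43 x 72 x 204 mm; origin under its middle.
- salt_mill: Bystander: small grey mill, 44 mm diameter, 90 mm high; origin under its middle.
- peg: Bystander: wooden clothes peg, 15 x 72 x 12 mm, lying on the vise's plate in front of the ram housing; origin under its middle.

How it is judged:
By the outcome, as a careful person would: the job done as asked, in the order asked, and still so for the second after the job is handed in, with the robot touching nothing.
It also fails if it takes over 61 s, if anything falls off the work surface, if the arm or the gripper's body presses on something with over 40 N, if the wrist force passes 120 N, or if a joint passes its speed limit or range.

## Working session

There is one attempt and no reset: what is moved stays moved. The work goes in short steps, Python scripts to look and compute and a shell command to move; the robot and the scene stay as the last step left them, time stands still between calls to the robot, and variables do not carry over. Pictures are saved under pics/ and viewed, at most 10 in all, crops included, and the job is handed in when it is done.

```bash
mkdir -p pics; ls; cat > h.py <<'E'
import numpy as np, cv2
from rig import observe, snapshot, hand_in, boxes_of
def save(s,fn): cv2.imwrite('pics/'+fn,cv2.cvtColor(s['color'],cv2.COLOR_RGB2BGR))
def px(s,P):
    P=np.atleast_2d(P); T=np.linalg.inv(s['extrinsics']); c=P@T[:3,:3].T+T[:3,3]
    n=c[:,:2]/c[:,2:]; r2=(n**2).sum(1,keepdims=True); n=n*(1+s['k1']*r2)
    return n@np.array(s['mtx'])[:2,:2].T+np.array(s['mtx'])[:2,2]
def ray(s,uv):
    m=np.array(s['mtx']); d=(np.array(uv,float)-m[:2,2])/[m[0,0],m[1,1]]; n=d.copy()
    for _ in range(20): n=d/(1+s['k1']*(n@n))
    E=np.array(s['extrinsics']); return E[:3,3],E[:3,:3]@np.r_[n,1]
def atz(s,uv,z):
    o,d=ray(s,uv); return o+d*(z-o[2])/d[2]
E
python3 - <<'E'
from h import *
np.set_printoptions(precision=4,suppress=True)
for c in ['scene','top']:
    s=snapshot(c); save(s,c+'0.png'); print(c,np.array(s['extrinsics'])[:3,3],s['k1'],s['mtx'][0][0])
    for t in ['vise','lever_knob','button_top','jar','ring_bar','cradle','peg','pepper_mill','spice_jar','apple','soap_bottle','salt_mill']:
        print(t,[(np.round(b['point'],3).tolist(),round(b['p'],2)) for b in boxes_of(c,t)[:2]])
o=observe();print(o)
E
```

```text
pics
scene [-0.2402 -0.4465  0.8724] 0.02686373035931441 511.0919963249176
vise [([0.49, -0.107, 0.036], 0.6)]
lever_knob [([0.541, -0.156, 0.096], 0.83)]
button_top [([0.568, -0.067, 0.068], 0.82)]
jar [([0.468, 0.034, 0.098], 0.95), ([0.477, 0.041, 0.109], 0.63)]
ring_bar [([0.472, 0.041, 0.106], 0.72)]
cradle [([0.446, 0.055, 0.018], 0.9), ([0.571, -0.07, 0.064], 0.66)]
peg []
pepper_mill [([0.659, -0.386, 0.095], 0.87)]
spice_jar [([0.535, -0.405, 0.071], 0.67)]
apple []
soap_bottle [([0.538, 0.33, 0.11], 0.93)]
salt_mill [([0.442, -0.395, 0.054], 0.92)]
top [ 0.3808 -0.0494  1.2731] -0.07957005828029443 501.7350211268111
vise [([0.526, -0.074, 0.016], 0.87)]
lever_knob [([0.547, -0.149, 0.118], 0.86), ([0.544, -0.396, 0.108], 0.23)]
button_top [([0.574, -0.066, 0.064], 0.56)]
jar [([0.486, 0.048, 0.103], 0.87)]
ring_bar [([0.483, 0.047, 0.119], 0.95), ([0.573, -0.065, 0.062], 0.22)]
cradle [([0.452, 0.041, 0.017], 0.86)]
peg []
pepper_mill [([0.668, -0.376, 0.121], 0.94)]
spice_jar [([0.486, 0.043, 0.119], 0.39)]
apple [([0.433, 0.269, 0.054], 0.89)]
soap_bottle [([0.555, 0.334, 0.158], 0.65)]
salt_mill [([0.451, -0.381, 0.076], 0.72)]
{'time': 1.3, 'qpos': array([64.23  , 13.786 ,  0.2874, 76.5006, -0.0012, 90.0021]), 'dq': array([ 0.0628, -0.0071,  0.0294, -0.0178,  0.0101,  0.082 ]), 'tau': array([ -0.0014, -37.2222,  25.2688,   0.0013,   0.0001,  -0.    ]), 'tcp_pos': array([0.2174, 0.4503, 0.2313]), 'ee_rot': array([[-0.9005,  0.4348,  0.    ],
       [ 0.4348,  0.9005,  0.    ],
       [-0.    ,  0.    , -1.    ]]), 'contact_force': array([-0.4127,  0.6179,  0.1315]), 'moment': array([-0.0079, -0.0124, -0.0138]), 'grasp_force': 0.0, 'opening': 0.08512607823776473}
```

View pics.

View pics/top0.png

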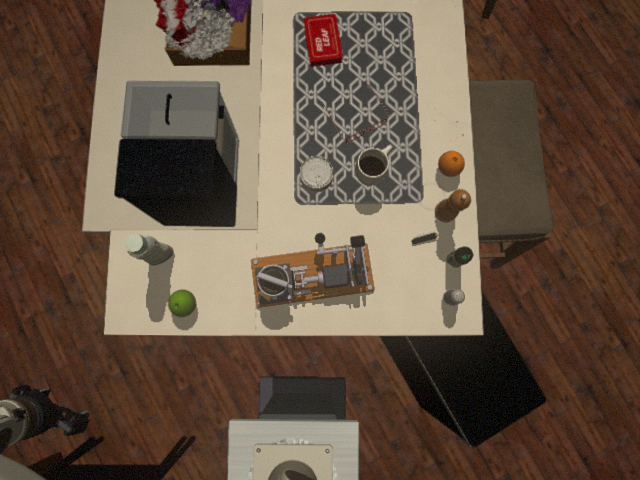

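View pics/scene0.png

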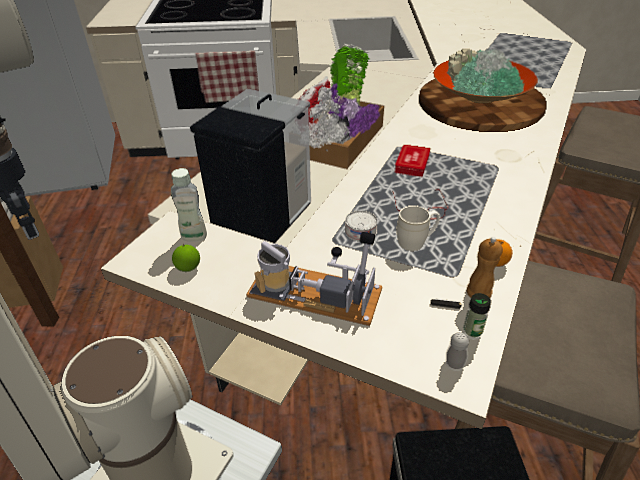

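```bash
cat > fit.py <<'E'
from h import *
from scipy.optimize import least_squares
np.set_printoptions(precision=4,suppress=True)
K=[.0551,-.110,.1589]
def W(p,v):
    c,s=np.cos(p[2]),np.sin(p[2]); v=np.atleast_2d(v); return np.c_[p[0]+c*v[:,0]-s*v[:,1],p[1]+s*v[:,0]+c*v[:,1],v[:,2]]
E
python3 - <<'E'
from fit import *
T,S=snapshot('top'),snapshot('scene')
V=np.array([[.09,-.03,.078],K,[.0625,.15,.012],[-.0625,.15,.012],[-.0625,-.15,.012]])
pt=np.array([[320,238],[358,241],[251,261],[257,307],[374,290]],float)
V2=np.array([[.09,-.03,.078],K,[-.0625,.15,.012],[-.0625,-.15,.012]])
ps=np.array([[336,252],[367,238],[248,290],[375,323]],float)
f=lambda p:np.r_[px(T,W(p,V))-pt,px(S,W(p,V2))-ps].ravel()
r=least_squares(f,[.5,-.05,.1],loss='soft_l1'); print(r.x,np.degrees(r.x[2])); print(f(r.x).reshape(-1,2))
print('jar',W(r.x,[0,.092,.1245]),'ringbar proj',px(T,W(r.x,[0,.092,.1245])),'knob',W(r.x,K),'button',W(r.x,V[0]))
a,b=atz(T,(260,289),.124),atz(T,(287,273),.124);print(a,b,np.linalg.norm(a-b))
s=T['color'][220:320,240:390];cv2.imwrite('pics/crop.png',cv2.cvtColor(cv2.resize(s,None,fx=5,fy=5,interpolation=cv2.INTER_CUBIC),cv2.COLOR_RGB2BGR))
E
```

```text
[ 0.505  -0.0441  0.1524] 8.731026994851916
[[ 0.1717 -3.5243]
 [-0.1626 -2.7705]
 [ 0.1248 -1.4719]
 [ 0.1903  1.7089]
 [ 1.7744  1.7098]
 [ 0.3852 -3.8165]
 [ 0.244  -0.9335]
 [-4.3131  5.7406]
 [-5.8201  2.0183]]
jar [[0.491  0.0469 0.1245]] ringbar proj [[273.341 276.399]] knob [[ 0.5761 -0.1444  0.1589]] button [[ 0.5985 -0.06    0.078 ]]
[0.4618 0.0768 0.124 ] [0.4993 0.0157 0.124 ] 0.07162652639496851
```

View pics/crop.png

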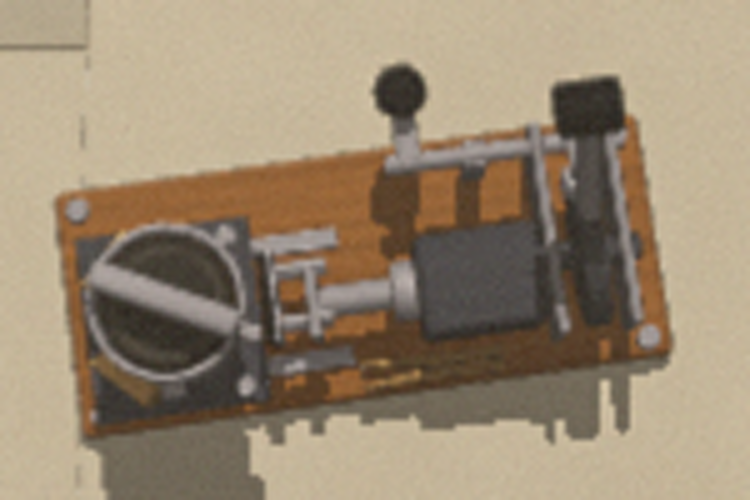

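```bash
cat >> fit.py <<'E'
def plan(p,yaw_y=None,o=None):
    o=o or observe(); R=np.array(o['ee_rot']); d=R.T@(np.array(p)-o['tcp_pos'])
    print('tool shift /0.02:',d/.02,'|d| ',np.linalg.norm(d))
    y=np.degrees(np.arctan2(R[1,1],R[0,1]))
    if yaw_y is not None: 
        t=(yaw_y-y+180)%360-180; print('yaw y now',y,'turn about tool z /0.1:',-np.radians(t)/.1)
E
python3 - <<'E'
from fit import *
T=snapshot('top')
V=np.array([[.09,-.03,.078],K,[.0625,.15,.012],[-.0625,.15,.012],[-.0625,-.15,.012],[.0625,-.15,.012]])
pt=np.array([[320,238.2],[357.6,241.6],[251.4,259],[256.8,307.4],[374,292],[367,243.6]],float)
f=lambda p:(px(T,W(p,V))-pt).ravel()
r=least_squares(f,[.5,-.05,.1],loss='soft_l1'); print(r.x,np.degrees(r.x[2])); print(f(r.x).reshape(-1,2))
for n,v in dict(button=V[0],knob=V[1],jar=[0,.092,.1245]).items(): print(n,W(r.x,v))
for q in pt[2:]: print(atz(T,q,.012))
print(atz(T,pt[0],.078),atz(T,pt[1],.160)); print('jar top',atz(T,(240+165/5,220+300/5),.124)); print(np.array(T['extrinsics'])[:3,:3])
E
python3 -m pendant '[{"translation":[0,0,-1],"angular":[0,0,-1]},{"translation":[0,0,-1],"angular":[0,0,-1]},{"translation":[0,0,-1],"angular":[0,0,-1]},{"translation":[0,0,-1],"angular":[0,0,-1]},{"translation":[0,0,0],"angular":[0,0,-1]},{"translation":[0,0,0],"angular":[0,0,-1]}]' 0.6
python3 -c "
from fit import *
o=observe();print(o['qpos'],o['tcp_pos']);plan([.45,-.1,.33],98.7)"
```

```text
[ 0.504  -0.0423  0.1384] 7.929077710956638
[[ 0.002  -3.2373]
 [-0.0784 -2.3343]
 [-0.7105  0.0397]
 [-0.7492  0.8989]
 [ 0.8832  0.9668]
 [ 0.7749  0.6493]]
button [[ 0.5973 -0.0596  0.078 ]]
knob [[ 0.5738 -0.1437  0.1589]]
jar [[0.4913 0.0488 0.1245]]
[0.5454 0.113  0.012 ]
[0.4237 0.0958 0.012 ]
[ 0.4652 -0.1973  0.012 ]
[ 0.5883 -0.1803  0.012 ]
[ 0.5893 -0.0597  0.078 ] [ 0.5682 -0.1438  0.16  ]
jar top [0.4828 0.0475 0.124 ]
[[ 0.0099 -0.9859  0.1671]
 [-0.9999 -0.0114 -0.0077]
 [ 0.0095 -0.167  -0.9859]]
time: 1.95
tcp_pos: [0.2178, 0.4511, 0.3131]
ee_rot: [[-0.988, -0.155, 0.002], [-0.155, 0.988, 0.003], [-0.002, 0.003, -1.0]]
contact_force: [-0.1, -0.1, -0.7]
opening: 0.0512
grasp_force: 0.0
[64.2291 12.6405 10.8707 88.0213  0.0008 55.3398] [0.2178 0.4511 0.3131]
tool shift /0.02: [ -7.2162 -29.0142  -0.9196] |d|  0.5982454233254962
yaw y now 98.8894536975721 turn about tool z /0.1: 0.033065908027108244
```

```bash
python3 -m pendant '[{"translation":[-0.25,-1,-0.03],"angular":[0,0,0]},{"translation":[-0.25,-1,-0.03],"angular":[0,0,0]},{"translation":[-0.25,-1,-0.03],"angular":[0,0,0]},{"translation":[-0.25,-1,-0.03],"angular":[0,0,0]},{"translation":[-0.25,-1,-0.03],"angular":[0,0,0]},{"translation":[-0.25,-1,-0.03],"angular":[0,0,0]},{"translation":[-0.25,-1,-0.03],"angular":[0,0,0]},{"translation":[-0.25,-1,-0.03],"angular":[0,0,0]}]'
python3 -m pendant '[{"translation":[-0.25,-1,-0.03],"angular":[0,0,0]},{"translation":[-0.25,-1,-0.03],"angular":[0,0,0]},{"translation":[-0.25,-1,-0.03],"angular":[0,0,0]},{"translation":[-0.25,-1,-0.03],"angular":[0,0,0]},{"translation":[-0.25,-1,-0.03],"angular":[0,0,0]},{"translation":[-0.25,-1,-0.03],"angular":[0,0,0]},{"translation":[-0.25,-1,-0.03],"angular":[0,0,0]},{"translation":[-0.25,-1,-0.03],"angular":[0,0,0]}]'
python3 -m pendant '[{"translation":[-0.25,-1,-0.03],"angular":[0,0,0]},{"translation":[-0.25,-1,-0.03],"angular":[0,0,0]},{"translation":[-0.25,-1,-0.03],"angular":[0,0,0]},{"translation":[-0.25,-1,-0.03],"angular":[0,0,0]},{"translation":[-0.25,-1,-0.03],"angular":[0,0,0]},{"translation":[-0.25,-1,-0.03],"angular":[0,0,0]},{"translation":[-0.25,-1,-0.03],"angular":[0,0,0]},{"translation":[0,0,0],"angular":[0,0,0]}]'
python3 - <<'E'
from fit import *
o=observe();print(o['qpos'],o['tcp_pos'],o['time']);s=snapshot('wrist');save(s,'w0.png');print(np.array(s['extrinsics']))
p=[.496,-.0434,.138]
for n,v in dict(button=[.09,-.03,.078],knob=K,jar=[0,.092,.1245]).items(): print(n,px(s,W(p,v)))
E
```

```text
time: 2.62
tcp_pos: [0.2811, 0.2971, 0.3162]
ee_rot: [[-0.989, -0.15, 0.0], [-0.15, 0.989, 0.0], [-0.0, 0.0, -1.0]]
contact_force: [0.2, 0.7, -0.5]
opening: 0.0509
grasp_force: 0.0
time: 3.28
tcp_pos: [0.3446, 0.1449, 0.3211]
ee_rot: [[-0.989, -0.15, 0.0], [-0.15, 0.989, 0.0], [-0.001, 0.0, -1.0]]
contact_force: [0.1, 0.6, -0.2]
opening: 0.0513
grasp_force: 0.0
time: 3.95
tcp_pos: [0.401, 0.0103, 0.3251]
ee_rot: [[-0.989, -0.146, 0.001], [-0.146, 0.989, -0.001], [-0.001, -0.001, -1.0]]
contact_force: [-0.6, 1.0, 0.5]
opening: 0.0513
grasp_force: 0.0
[ 1.5184  1.0895 -0.6563 88.2105 -0.0705 -6.869 ] [0.401  0.0103 0.3251] 3.95
[[-0.145   0.9504  0.2752  0.3302]
 [ 0.9894  0.1397  0.0387  0.0009]
 [-0.0017  0.2779 -0.9606  0.4679]
 [ 0.      0.      0.      1.    ]]
button [[220.1113 361.7168]]
knob [[107.8271 374.8356]]
jar [[341.0309 303.5842]]
```

View pics/w0.png

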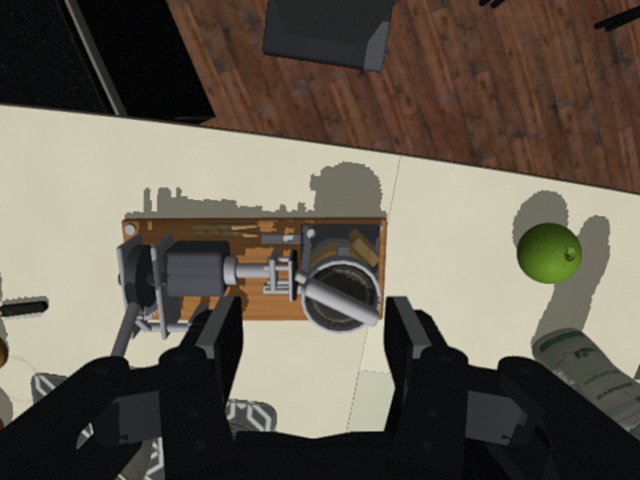

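```bash
python3 - <<'E'
from fit import *
T,S=snapshot('top'),snapshot('wrist')
pt=np.array([[320,238.2],[357.6,241.6],[273,280],[251.4,259],[256.8,307.4],[374,292],[367,243.6]],float)
ps=np.array([[340,298],[386,321],[386,217],[123,220]],float)
def f(p):
    b=[0,p[4],.122]; c=[[x+p[3],y,.012] for x,y in [(.0625,.15),(-.0625,.15),(-.0625,-.15),(.0625,-.15)]]
    return np.r_[px(T,W(p,[[.09,-.03,.078],K,b]+c))-pt,px(S,W(p,[b]+c[:3]))-ps].ravel()
r=least_squares(f,[.5,-.05,.1,0,.092],loss='soft_l1'); p=r.x; print(p,np.degrees(p[2])); print(f(p).reshape(-1,2))
for n,v in dict(button=[.09,-.03,.078],knob=K,jar=[0,p[4],.1245]).items(): print(n,W(p,v))
k=W(p,K)[0]
print(observe()['qpos']);plan([k[0],k[1],.21],90+np.degrees(p[2]))
E
```

```text
[ 0.4936 -0.0424  0.1548  0.014   0.0923] 8.871423371066683
[[-0.6663  0.8678]
 [-0.5736  1.4722]
 [-0.534   1.5355]
 [-1.8007 -0.3151]
 [-1.041   0.4222]
 [ 0.2785 -1.4506]
 [-0.6139 -1.5916]
 [-0.2234  1.6323]
 [-3.9074 -0.8682]
 [ 0.6     0.242 ]
 [-4.9809 -0.3985]]
button [[ 0.5872 -0.0581  0.078 ]]
knob [[ 0.565  -0.1426  0.1589]]
jar [[0.4794 0.0488 0.1245]]
[ 1.8141  1.0008 -0.7536 88.2699  0.0221 -6.7602]
tool shift /0.02: [-7.0192 -8.9147  5.7454] |d|  0.2543619562086506
yaw y now 98.57427422573875 turn about tool z /0.1: -0.051862309554593526
```

```bash
python3 -m pendant '[{"translation":[-0.7,-0.9,0.3],"angular":[0,0,0]},{"translation":[-0.7,-0.9,0.3],"angular":[0,0,0]},{"translation":[-0.7,-0.9,0.3],"angular":[0,0,0]},{"translation":[-0.7,-0.9,0.3],"angular":[0,0,0]},{"translation":[-0.7,-0.9,0.3],"angular":[0,0,0]},{"translation":[-0.7,-0.9,0.3],"angular":[0,0,0]},{"translation":[-0.7,-0.9,0.3],"angular":[0,0,0]},{"translation":[-0.7,-0.9,0.3],"angular":[0,0,0]}]' 0.85
python3 -m pendant '[{"translation":[-0.7,-0.85,0.5],"angular":[0,0,0]},{"translation":[-0.7,-0.85,0.5],"angular":[0,0,0]},{"translation":[0,0,0],"angular":[0,0,0]}]'
python3 - <<'E'
from fit import *
o=observe();print(o['qpos'],o['tcp_pos'],o['time']);s=snapshot('wrist');save(s,'w1.png')
p=[.4936,-.0424,.1548]
for n,v in dict(button=[.09,-.03,.078],knob=K,kn_top=np.array(K)+[0,0,.013]).items(): print(n,px(s,W(p,v)))
plan([.565,-.1426,.145],98.87)
E
```

```text
time: 4.77
tcp_pos: [0.5329, -0.1123, 0.2768]
ee_rot: [[-0.988, -0.151, -0.0], [-0.151, 0.988, 0.0], [0.0, 0.0, -1.0]]
contact_force: [-0.0, 0.2, 0.5]
opening: 0.0724
grasp_force: 0.0
time: 5.02
tcp_pos: [0.5663, -0.1431, 0.2537]
ee_rot: [[-0.989, -0.149, -0.003], [-0.149, 0.989, 0.0], [0.003, 0.001, -1.0]]
contact_force: [-0.5, 0.8, -1.1]
opening: 0.0725
grasp_force: 0.0
[-14.1647  23.3502  17.0465  83.8825  -0.0272 -22.753 ] [ 0.5663 -0.1431  0.2537] 5.0167
button [[414.1883 255.1992]]
knob [[312.7409 242.217 ]]
kn_top [[312.7381 248.8393]]
tool shift /0.02: [-0.0057 -0.0374  5.489 ] |d|  0.1097822250226026
yaw y now 98.61283925657577 turn about tool z /0.1: -0.04488301679629287
```

View pics/w1.png

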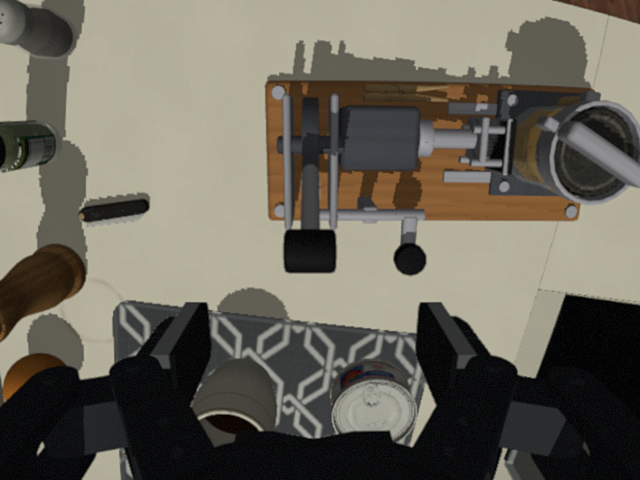

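```bash
python3 -m pendant '[{"translation":[-0.03,-0.01,0.9],"angular":[0,0,0]},{"translation":[-0.03,-0.01,0.9],"angular":[0,0,0]},{"translation":[-0.03,-0.01,0.9],"angular":[0,0,0]},{"translation":[-0.03,-0.01,0.9],"angular":[0,0,0]},{"translation":[-0.03,-0.01,0.9],"angular":[0,0,0]},{"translation":[0,0,0.8],"angular":[0,0,0]},{"translation":[0,0,0.2],"angular":[0,0,0]},{"translation":[0,0,0],"angular":[0,0,0]}]'
python3 -c "
from fit import *
s=snapshot('wrist');save(s,'w2.png');o=observe();print(o['contact_force'],o['tcp_pos'],o['moment'])"
```

```text
time: 5.73
tcp_pos: [0.5669, -0.1414, 0.1464]
ee_rot: [[-0.988, -0.151, -0.003], [-0.151, 0.989, 0.001], [0.002, 0.001, -1.0]]
contact_force: [1.4, 1.1, 0.6]
opening: 0.0727
grasp_force: 0.0
[ 0.0565 -0.0581  1.1542] [ 0.5678 -0.1418  0.1477] [-0.051   0.0325  0.0144]
```

View pics/w2.png

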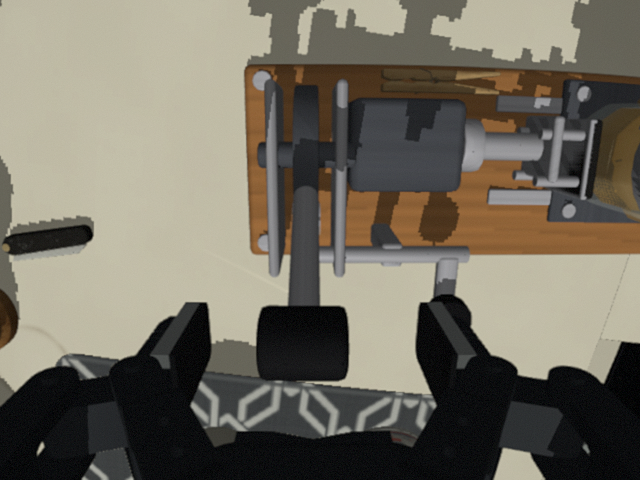

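```bash
python3 -c "
from fit import *
s=snapshot('wrist');t=observe()['tcp_pos']
for z in (.154,.159,.164):print(px(s,[[t[0],t[1],z],[t[0]+.005,t[1]-.003,z]]))"
python3 -m pendant '[{"translation":[0,-0.15,0.25],"angular":[0,0,0]},{"translation":[0,0,0],"angular":[0,0,0]},{"translation":[0,0,0],"angular":[0,0,0]}]' 

```

```text
[[309.3454 327.0759]
 [299.0437 338.2519]]
[[309.228  333.9125]
 [298.6015 345.3663]]
[[309.1029 341.196 ]
 [298.1315 352.9382]]
time: 6.08
tcp_pos: [0.5688, -0.1461, 0.1427]
ee_rot: [[-0.989, -0.149, 0.001], [-0.149, 0.989, -0.0], [-0.001, -0.0, -1.0]]
contact_force: [0.8, 0.3, -0.1]
opening: 0.0726
grasp_force: 0.0
```

```bash
python3 -m pendant '[{"translation":[-0.15,0,0.05],"angular":[0,0,0]},{"translation":[0,0,0],"angular":[0,0,0]},{"translation":[0,0,0],"angular":[0,0,0]},{"translation":[0,0,0],"angular":[0,0,0]},{"translation":[0,0,0],"angular":[0,0,0]},{"translation":[0,0,0],"angular":[0,0,0]}]' 0 45

```

```text
time: 6.58
tcp_pos: [0.5715, -0.1444, 0.1414]
ee_rot: [[-0.989, -0.151, 0.0], [-0.151, 0.989, 0.002], [-0.0, 0.002, -1.0]]
contact_force: [-1.3, 5.1, 3.8]
opening: 0.029
grasp_force: 45.4
```

```bash
python3 -m pendant '[{"translation":[0.31,0,-0.15],"angular":[0,0,0]},{"translation":[0.31,0,-0.145],"angular":[0,0,0]},{"translation":[0.33,0,-0.11],"angular":[0,0,0]},{"translation":[0.33,0,-0.105],"angular":[0,0,0]},{"translation":[0,0,0],"angular":[0,0,0]},{"translation":[0,0,0],"angular":[0,0,0]},{"translation":[0,0,0],"angular":[0,0,0]}]'
python3 -m pendant '[{"translation":[0.28,0,-0.06],"angular":[0,0,0]},{"translation":[0.28,0,-0.06],"angular":[0,0,0]},{"translation":[0.29,0,-0.035],"angular":[0,0,0]},{"translation":[0.29,0,-0.03],"angular":[0,0,0]},{"translation":[0,0,0],"angular":[0,0,0]},{"translation":[0,0,0],"angular":[0,0,0]},{"translation":[0,0,0],"angular":[0,0,0]}]'
python3 -c "
from fit import *
s=snapshot('wrist');save(s,'w3.png');T=snapshot('top');o=observe();print(o['contact_force'],o['tcp_pos'],o['opening'],o['moment'])
for c in('top','wrist'):print([(b['point'],b['p']) for b in boxes_of(c,'lever_knob')+boxes_of(c,'pad')][:4])"
```

```text
time: 7.17
tcp_pos: [0.5473, -0.1481, 0.1511]
ee_rot: [[-0.989, -0.15, 0.002], [-0.15, 0.989, 0.003], [-0.003, 0.002, -1.0]]
contact_force: [2.7, 4.7, -2.3]
opening: 0.0296
grasp_force: 47.6
time: 7.75
tcp_pos: [0.5251, -0.1515, 0.1552]
ee_rot: [[-0.989, -0.151, 0.003], [-0.151, 0.989, 0.003], [-0.004, 0.002, -1.0]]
contact_force: [2.3, 5.3, -0.5]
opening: 0.0296
grasp_force: 46.6
[ 2.7398  6.3846 -0.7326] [ 0.5252 -0.1515  0.1552] 0.028986587809596506 [ 1.087  -0.9372  0.035 ]
[([0.492, 0.0043, 0.062], 0.48), ([0.5229, -0.0319, 0.016], 0.46)]
[([0.5188, -0.1505, 0.1769], 0.86), ([0.5131, -0.0995, 0.0484], 0.18), ([0.4908, 0.0079, 0.0621], 0.8)]
```

View pics/w3.png

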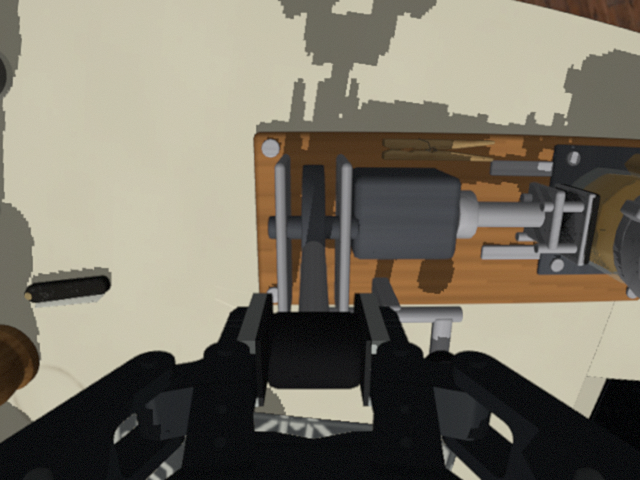

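```bash
python3 -m pendant '[{"translation":[0.29,0,-0.015],"angular":[0,0,0]},{"translation":[0.29,0,0],"angular":[0,0,0]},{"translation":[0.29,0,0.02],"angular":[0,0,0]},{"translation":[0.3,0,0.04],"angular":[0,0,0]},{"translation":[0,0,0],"angular":[0,0,0]},{"translation":[0,0,0],"angular":[0,0,0]},{"translation":[0,0,0],"angular":[0,0,0]}]'
python3 -c "
from fit import *
s=snapshot('wrist');save(s,'w4.png');o=observe();print(o['contact_force'],o['tcp_pos'],o['opening'],o['moment'])
c=s['color'][60:400,330:640];cv2.imwrite('pics/w4c.png',cv2.cvtColor(cv2.resize(c,None,fx=1.75,fy=1.75),cv2.COLOR_RGB2BGR))"
```

```text
time: 8.63
tcp_pos: [0.5023, -0.1549, 0.1549]
ee_rot: [[-0.989, -0.151, 0.005], [-0.151, 0.989, 0.003], [-0.005, 0.002, -1.0]]
contact_force: [2.5, 5.6, 1.0]
opening: 0.029
grasp_force: 46.1
[1.1269 5.4688 1.8126] [ 0.5023 -0.1549  0.1548] 0.029183728237246336 [ 1.2022 -0.9409 -0.003 ]
```

View pics/w4c.png

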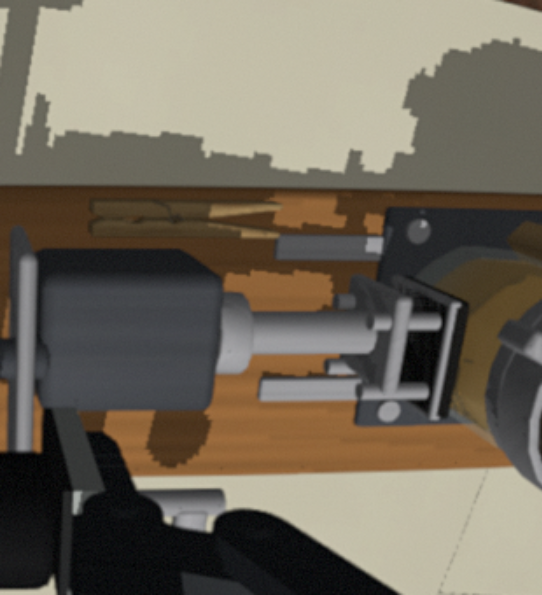

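```bash
python3 -m pendant '[{"translation":[0.31,0,0.05],"angular":[0,0,0]},{"translation":[0.31,0,0.07],"angular":[0,0,0]},{"translation":[0.3,0,0.085],"angular":[0,0,0]},{"translation":[0.3,0,0.1],"angular":[0,0,0]},{"translation":[0,0,0],"angular":[0,0,0]},{"translation":[0,0,0],"angular":[0,0,0]},{"translation":[0,0,0],"angular":[0,0,0]}]'
python3 -c "
from fit import *
for i in range(3):
  s=snapshot('wrist');o=observe();print(o['contact_force'],o['tcp_pos'],o['opening'],o['moment'])
save(s,'w5.png')
a=(np.array([.5715,.1414])-[o['tcp_pos'][0],o['tcp_pos'][2]])
"
```

```text
time: 9.27
tcp_pos: [0.4805, -0.1583, 0.1501]
ee_rot: [[-0.988, -0.152, 0.01], [-0.152, 0.988, 0.003], [-0.01, 0.002, -1.0]]
contact_force: [5.2, 8.5, 4.4]
opening: 0.0292
grasp_force: 46.1
[6.1798 8.3436 4.3256] [ 0.4806 -0.1583  0.1502] 0.029027868713341676 [ 1.6664 -1.5084  0.0978]
[4.6638 8.1463 5.2539] [ 0.4806 -0.1583  0.1501] 0.029241572869584467 [ 1.6484 -1.4277  0.0989]
[5.8726 7.8486 4.3926] [ 0.4806 -0.1583  0.1502] 0.029315850639771303 [ 1.5804 -1.518   0.0901]
```

```bash
python3 -m pendant '[{"translation":[0.31,0,0.11],"angular":[0,0,0]},{"translation":[0.31,0,0.13],"angular":[0,0,0]},{"translation":[0.3,0,0.15],"angular":[0,0,0]},{"translation":[0.3,0,0.17],"angular":[0,0,0]},{"translation":[0,0,0],"angular":[0,0,0]},{"translation":[0,0,0],"angular":[0,0,0]},{"translation":[0,0,0],"angular":[0,0,0]}]'
python3 -c "
from fit import *
for i in range(2):
  o=observe();s=snapshot('wrist');print(o['contact_force'],o['tcp_pos'],o['ee_rot'][:,2],o['moment'])
g=o['tcp_pos']-.019*o['ee_rot'][:,2]; dx=(.5715-g[0])/.989; dz=g[2]-.1604; print(dx,dz)
x=.0551-dx; print('theta',.5-np.arcsin(x/.115), .5-np.arctan2(x,.1009+dz))
"
```

```text
time: 10.0
tcp_pos: [0.4581, -0.1618, 0.1402]
ee_rot: [[-0.988, -0.152, 0.014], [-0.152, 0.988, 0.004], [-0.014, 0.001, -1.0]]
contact_force: [8.2, 10.0, 10.4]
opening: 0.029
grasp_force: 46.4
[ 8.2356 10.033  10.3816] [ 0.4581 -0.1618  0.1402] [ 0.0139  0.0036 -0.9999] [ 2.0325 -1.7937 -0.0397]
[ 7.2044 10.3145 10.2203] [ 0.4581 -0.1618  0.1402] [ 0.0139  0.0036 -0.9999] [ 2.1622 -1.7584 -0.0348]
0.11496423615465443 -0.0011826498457813694
theta 1.0475050230405412 1.0406688889903495
```

```bash
python3 -m pendant '[{"translation":[0.1,0,0.05],"angular":[0,0,0]},{"translation":[0,0,0],"angular":[0,0,0]},{"translation":[0,0,0],"angular":[0,0,0]}]'
python3 -m pendant '[{"translation":[-0.2,0,-0.11],"angular":[0,0,0]},{"translation":[-0.2,0,-0.11],"angular":[0,0,0]},{"translation":[0,0,0],"angular":[0,0,0]},{"translation":[0,0,0],"angular":[0,0,0]},{"translation":[0,0,0],"angular":[0,0,0]}]'

```

```text
time: 10.35
tcp_pos: [0.4567, -0.162, 0.1394]
ee_rot: [[-0.988, -0.152, 0.015], [-0.152, 0.988, 0.004], [-0.016, 0.001, -1.0]]
contact_force: [8.1, 10.8, 9.3]
opening: 0.029
grasp_force: 46.5
time: 10.77
tcp_pos: [0.4617, -0.1612, 0.1421]
ee_rot: [[-0.988, -0.151, 0.008], [-0.151, 0.988, 0.003], [-0.008, 0.001, -1.0]]
contact_force: [5.1, 7.5, 6.9]
opening: 0.0298
grasp_force: 45.7
```

```bash
python3 -m pendant '[{"translation":[-0.15,0,-0.09],"angular":[0,0,0]},{"translation":[0,0,0],"angular":[0,0,0]},{"translation":[0,0,0],"angular":[0,0,0]},{"translation":[0,0,0],"angular":[0,0,0]}]'

```

```text
time: 11.1
tcp_pos: [0.4636, -0.1608, 0.1432]
ee_rot: [[-0.988, -0.151, 0.006], [-0.151, 0.989, 0.003], [-0.006, 0.002, -1.0]]
contact_force: [4.6, 7.9, 4.9]
opening: 0.0293
grasp_force: 45.1
```

```bash
python3 -m pendant '[{"translation":[-0.12,0,-0.07],"angular":[0,0,0]},{"translation":[0,0,0],"angular":[0,0,0]},{"translation":[0,0,0],"angular":[0,0,0]},{"translation":[0,0,0],"angular":[0,0,0]}]'
python3 -c "
from fit import *
o=observe();plan([.473,.049,.25],159.4)"

```

```text
time: 11.43
tcp_pos: [0.4655, -0.1606, 0.1442]
ee_rot: [[-0.989, -0.151, 0.004], [-0.151, 0.989, 0.002], [-0.005, 0.002, -1.0]]
contact_force: [5.4, 7.8, 1.9]
opening: 0.0293
grasp_force: 44.6
tool shift /0.02: [-1.9783 10.3108 -5.2656] |d|  0.23490591190018495
yaw y now 98.68083349147297 turn about tool z /0.1: -10.597493746404666
```

```bash
python3 -m pendant '[{"translation":[0,0,0],"angular":[0,0,0]},{"translation":[0,0,0],"angular":[0,0,0]},{"translation":[0,0,0],"angular":[0,0,0]},{"translation":[0,0,0],"angular":[0,0,0]}]' 0.75
python3 -c "
from fit import *
s=snapshot('wrist');save(s,'w6.png');o=observe();t=o['tcp_pos'];print(o['contact_force'],t)
p=[.498,-.0438,.152]
for th in (.6,.8,1.0):
  f=.5-th;print(th,W(p,[.115*np.sin(f),-.11,.058+.115*np.cos(f)]),px(s,W(p,[.115*np.sin(f),-.11,.058+.115*np.cos(f)])))
"
```

```text
time: 11.77
tcp_pos: [0.4632, -0.1622, 0.1432]
ee_rot: [[-0.989, -0.149, -0.001], [-0.149, 0.989, -0.001], [0.001, -0.0, -1.0]]
contact_force: [-0.5, 0.2, -1.4]
opening: 0.0639
grasp_force: 0.0
[ 0.5074  0.3517 -0.1178] [ 0.4632 -0.1622  0.1432]
0.6 [[ 0.5033 -0.1543  0.1724]] [[316.2121 463.9   ]]
0.8 [[ 0.4811 -0.1577  0.1679]] [[316.0911 400.9972]]
1.0 [[ 0.4602 -0.1609  0.1589]] [[315.875  331.0218]]
```

View pics/w6.png

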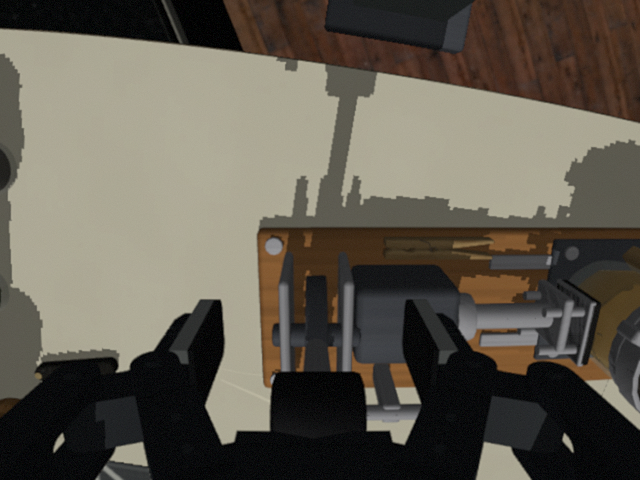

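```bash
python3 -c "
import cv2,numpy as np
for n,r in (('w3',215),('w4',248),('w5',275),('w6',316)):
  g=cv2.imread(f'pics/{n}.png',0)
  d=g.astype(int)
  # ram row: brightest band check
  print(n,'ramrow',[int(x) for x in d[r-30:r+31:5,505]])
  for rr in (r-8,r+8): print(rr,' '.join(map(str,d[rr-1:rr+2,535:615].mean(0).astype(int))))
"
```

```text
w3 ramrow [109, 111, 112, 103, 77, 118, 149, 160, 154, 112, 116, 109, 67]
207 92 91 92 90 80 57 46 43 57 104 146 157 157 156 156 156 157 150 123 96 116 135 146 155 156 155 152 142 144 153 155 155 154 155 153 154 153 154 154 153 153 153 153 153 153 152 153 152 131 84 53 57 88 133 156 152 106 47 25 25 25 27 23 33 56 59 62 70 72 75 76 75 78 76 77 77 78 76 77 76
223 161 161 160 162 162 163 159 134 86 58 56 56 60 58 56 58 71 100 127 142 150 155 157 154 151 127 65 8 7 15 24 35 34 38 42 43 46 44 44 49 57 59 60 59 59 59 56 55 57 80 122 151 160 126 59 19 23 27 28 26 32 48 64 72 73 75 74 75 77 77 76 79 79 79 79 81 80 80 80 80
w4 ramrow [106, 104, 106, 103, 64, 89, 123, 151, 157, 113, 110, 90, 151]
240 69 69 66 67 62 56 54 58 65 77 78 78 77 78 79 79 78 77 68 63 87 114 133 142 149 150 149 144 127 100 81 74 76 76 77 77 77 78 78 77 76 78 77 77 76 74 56 20 4 22 53 95 133 152 145 92 37 22 25 25 25 29 43 60 65 70 70 71 73 73 73 73 74 73 73 72 72 74 73 74
256 151 153 152 152 151 152 153 154 145 100 61 53 57 58 56 55 56 75 106 129 142 151 154 154 151 139 97 40 5 9 13 10 12 15 12 10 8 12 17 11 10 8 5 10
[... 605 characters left out ...]
 35 41 72 112 140 150 122 61 22 20 26 24 24 38 60 69 71 72 72 72 72 71 73 72 72 73 73 71 72 72 73 71 70 72
w6 ramrow [91, 89, 89, 98, 55, 80, 111, 133, 137, 83, 135, 133, 107]
308 65 65 66 66 66 67 64 58 50 50 50 54 57 56 56 57 57 55 55 55 54 53 54 55 54 56 52 47 57 84 104 119 126 129 132 130 124 101 71 58 56 61 59 61 60 62 60 61 58 50 42 37 36 47 77 114 132 128 89 51 25 22 21 20 25 38 55 60 61 61 62 61 62 61 63 64 62 62 63 63
324 137 135 137 136 135 136 137 136 137 136 135 137 137 138 135 126 99 61 46 46 48 48 47 48 49 62 86 107 121 130 134 135 132 123 96 56 44 45 48 45 43 47 50 46 36 38 47 44 39 39 56 93 125 133 107 63 28 21 18 20 17 33 58 63 62 63 64 62 65 64 65 65 65 66 67 67 68 66 69 66
```

```bash
python3 -m pendant '[{"translation":[0,0,-1],"angular":[0,0,0]},{"translation":[0,0,-1],"angular":[0,0,0]},{"translation":[0,0,-1],"angular":[0,0,0]},{"translation":[-0.25,1,0],"angular":[0,0,0]},{"translation":[-0.25,1,0],"angular":[0,0,0]},{"translation":[-0.25,1,0],"angular":[0,0,0]},{"translation":[-0.25,1,0],"angular":[0,0,0]},{"translation":[-0.25,1,0],"angular":[0,0,0]}]' 0.6
python3 -m pendant '[{"translation":[-0.25,1,0],"angular":[0,0,0]},{"translation":[-0.25,1,0],"angular":[0,0,0]},{"translation":[-0.25,1,0],"angular":[0,0,0]},{"translation":[-0.25,1,0],"angular":[0,0,0]},{"translation":[-0.25,1,0],"angular":[0,0,0]},{"translation":[-0.1,0.2,0],"angular":[0,0,-1]},{"translation":[0,0,0],"angular":[0,0,-1]},{"translation":[0,0,0],"angular":[0,0,-1]}]'
python3 -m pendant '[{"translation":[0,0,0],"angular":[0,0,-1]},{"translation":[0,0,0],"angular":[0,0,-1]},{"translation":[0,0,0],"angular":[0,0,-1]},{"translation":[0,0,0],"angular":[0,0,-1]},{"translation":[0,0,0],"angular":[0,0,-1]},{"translation":[0,0,0],"angular":[0,0,-1]},{"translation":[0,0,0],"angular":[0,0,-1]},{"translation":[0,0,0],"angular":[0,0,-0.7]}]'
python3 - <<'E'
from fit import *
s=snapshot('wrist');save(s,'w7.png');o=observe();print(o['qpos'],o['tcp_pos'],o['contact_force'])
c=s['color'].copy()
for a in (0,1):
  pass
p=[.498,-.0438,.152]; J=np.array([.484,.0475])
u=np.array([np.cos(np.radians(-110)),np.sin(np.radians(-110))])
P=px(s,[[*J,.124],[*(J+.037*u),.124],[*(J-.037*u),.124]]);print(P)
for q in P: cv2.circle(c,tuple(int(v) for v in q),3,(255,0,0),-1)
g=px(s,[[*o['tcp_pos'][:2],.124]])[0];print(g);cv2.circle(c,(int(g[0]),int(g[1])),3,(0,255,0),-1)
f=-.3;k=px(s,W(p,[.115*np.sin(f),-.11,.058+.115*np.cos(f)]));print('knob',k)
T=snapshot('top')
z=cv2.resize(T['color'][225:315,245:375],None,fx=4,fy=4,interpolation=cv2.INTER_CUBIC)
im=np.zeros((480,800,3),np.uint8); im[:,:]=0
im=np.zeros((600,800,3),np.uint8); im[:400,:533]=cv2.resize(c,(533,400)); im[600-234:,800-338:]=cv2.resize(z,(338,234))
cv2.imwrite('pics/c7.png',cv2.cvtColor(im,cv2.COLOR_RGB2BGR))
for cam in('wrist','top'):
  for t in ('ring_bar','lever_knob'):print(cam,t,[(b['point'],b['p']) for b in boxes_of(cam,t)][:1])
E
```

```text
time: 12.48
tcp_pos: [0.4732, -0.0587, 0.2034]
ee_rot: [[-0.989, -0.149, -0.0], [-0.149, 0.989, -0.0], [0.0, -0.0, -1.0]]
contact_force: [-0.0, -0.6, 0.3]
opening: 0.051
grasp_force: 0.0
time: 13.15
tcp_pos: [0.4844, 0.0481, 0.2032]
ee_rot: [[-0.898, -0.441, -0.0], [-0.441, 0.898, -0.0], [0.0, -0.0, -1.0]]
contact_force: [0.2, -0.3, 0.2]
opening: 0.0511
grasp_force: 0.0
time: 13.82
tcp_pos: [0.4843, 0.0473, 0.2032]
ee_rot: [[-0.34, -0.941, -0.0], [-0.941, 0.34, -0.0], [0.001, 0.0, -1.0]]
contact_force: [0.4, -0.4, -0.6]
opening: 0.0513
grasp_force: 0.0
[  5.5987  13.1166  -4.8252  72.0731  -0.0225 -64.6142] [0.4844 0.0474 0.2033] [-0.6498  0.1445  0.0597]
[[311.4671 249.8354]
 [311.511  182.3342]
 [311.4337 311.54  ]]
[310.7583 249.8223]
knob [[ 139.4271 -190.9407]]
wrist ring_bar [([0.4834, 0.046, 0.1128], 0.89)]
wrist lever_knob []
top ring_bar [([0.5464, -0.3975, 0.1055], 0.51)]
top lever_knob [([0.4933, -0.1549, 0.1703], 0.72)]
```

View pics/c7.png

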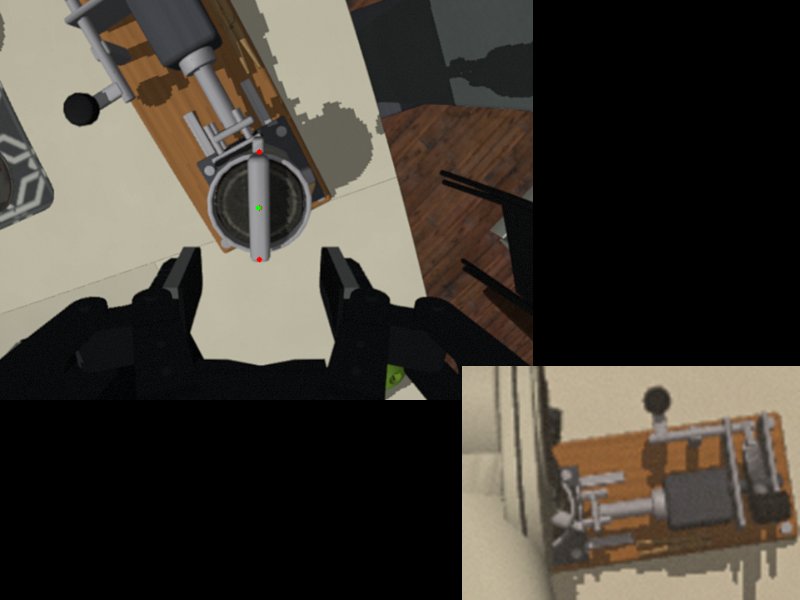

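```bash
python3 -m pendant '[{"translation":[0,0,0.9],"angular":[0,0,0]},{"translation":[0,0,0.9],"angular":[0,0,0]},{"translation":[0,0,0.9],"angular":[0,0,0]},{"translation":[0,0,0.9],"angular":[0,0,0]},{"translation":[0,0,0.6],"angular":[0,0,0]},{"translation":[0,0,0.4],"angular":[0,0,0]},{"translation":[0,0,0],"angular":[0,0,0]}]'
python3 -m pendant '[{"translation":[0,0,0],"angular":[0,0,0]},{"translation":[0,0,0],"angular":[0,0,0]},{"translation":[0,0,0],"angular":[0,0,0]},{"translation":[0,0,0],"angular":[0,0,0]},{"translation":[0,0,0],"angular":[0,0,0]}]' 0 50

```

```text
time: 14.7
tcp_pos: [0.4831, 0.0475, 0.1097]
ee_rot: [[-0.344, -0.939, -0.004], [-0.939, 0.344, -0.0], [0.002, 0.003, -1.0]]
contact_force: [-0.4, -0.6, -0.5]
opening: 0.051
grasp_force: 0.0
time: 15.12
tcp_pos: [0.4855, 0.0477, 0.1126]
ee_rot: [[-0.343, -0.939, 0.003], [-0.939, 0.343, -0.0], [-0.001, -0.003, -1.0]]
contact_force: [-0.3, -1.1, 4.2]
opening: 0.0128
grasp_force: 51.5
```

```bash
python3 -m pendant '[{"translation":[0,0,-0.1],"angular":[0,0,0.5]},{"translation":[0,0,0],"angular":[0,0,0.8]},{"translation":[0,0,0],"angular":[0,0,0.8]},{"translation":[0,0,0],"angular":[0,0,0.8]},{"translation":[0,0,0],"angular":[0,0,0.8]},{"translation":[0,0,0],"angular":[0,0,0.8]},{"translation":[0,0,0],"angular":[0,0,0.8]},{"translation":[0,0,0],"angular":[0,0,0.8]}]'
python3 -c "
from fit import *
o=observe();print(o['moment'],o['qpos'])"
python3 -m pendant '[{"translation":[0,0,0],"angular":[0,0,0.8]},{"translation":[0,0,0],"angular":[0,0,0.8]},{"translation":[0,0,0],"angular":[0,0,0.8]},{"translation":[0,0,0],"angular":[0,0,0.6]},{"translation":[0,0,0],"angular":[0,0,0.6]},{"translation":[0,0,0],"angular":[0,0,0.4]},{"translation":[0,0,0],"angular":[0,0,0]},{"translation":[0,0,0],"angular":[0,0,0]}]'
python3 -c "
from fit import *
o=observe();print(o['moment'],o['qpos'][5],np.degrees(np.arctan2(o['ee_rot'][1,1],o['ee_rot'][0,1])))"
```

```text
time: 15.78
tcp_pos: [0.4845, 0.0484, 0.1127]
ee_rot: [[-0.821, -0.57, -0.0], [-0.57, 0.821, 0.001], [-0.001, 0.001, -1.0]]
contact_force: [2.5, 2.2, -4.9]
opening: 0.0122
grasp_force: 50.6
[ 0.3847 -0.4211  0.1273] [  5.6494  17.3263 -13.5487  59.1366   0.0815 -29.1274]
time: 16.45
tcp_pos: [0.4841, 0.0489, 0.1127]
ee_rot: [[-0.978, -0.21, -0.001], [-0.21, 0.978, 0.003], [0.0, 0.003, -1.0]]
contact_force: [2.0, 5.9, -8.4]
opening: 0.0124
grasp_force: 50.4
[ 1.0773 -0.4037 -0.0745] -6.469155115720885 102.1425035236333
```

```bash
cat > q.py <<'E'
from fit import *
o=observe();print('M',o['moment'],o['contact_force'],'yaw',np.degrees(np.arctan2(o['ee_rot'][1,1],o['ee_rot'][0,1])))
E
for i in 1 2; do python3 -m pendant '[{"translation":[0,0,0],"angular":[0,0,0.25]},{"translation":[0,0,0],"angular":[0,0,0.25]}]' >/dev/null; python3 q.py; done
python3 -m pendant '[{"translation":[0,0,0],"angular":[0,0,0.25]},{"translation":[0,0,0],"angular":[0,0,0.25]},{"translation":[0,0,0],"angular":[0,0,0]}]' >/dev/null; python3 q.py
```

```text
M [ 1.1056 -0.4146  0.115 ] [ 0.2753  5.7266 -7.211 ] yaw 99.23933005012944
M [ 1.182  -0.444   0.0923] [ 2.3954  5.8474 -7.2514] yaw 96.37851836538323
M [ 1.2224 -0.4448  0.3275] [ 1.4782  6.4597 -7.5259] yaw 93.58109239041129
```

```bash
for i in 1 2; do python3 -m pendant '[{"translation":[0,0,0],"angular":[0,0,0.2]},{"translation":[0,0,0],"angular":[0,0,0]}]' >/dev/null; python3 q.py; done
```

```text
M [ 1.1692 -0.4104  0.7574] [ 2.1914  5.9825 -7.166 ] yaw 92.50947558472605
M [ 1.1859 -0.3419  0.9442] [ 1.3691  6.5333 -6.0199] yaw 91.41301427336991
```

```bash
python3 -m pendant '[{"translation":[0,0,0],"angular":[0,0,-0.2]},{"translation":[0,0,0],"angular":[0,0,0]}]' >/dev/null; python3 q.py
python3 -m pendant '[{"translation":[0,0,0],"angular":[0,0,0]},{"translation":[0,0,0],"angular":[0,0,0]},{"translation":[0,0,0],"angular":[0,0,0]},{"translation":[0,0,0],"angular":[0,0,0]}]' 0.55
python3 -m pendant '[{"translation":[0,0,-1],"angular":[0,0,0]},{"translation":[0,0,-1],"angular":[0,0,0]},{"translation":[0,0,-1],"angular":[0,0,0]},{"translation":[0,0,-1],"angular":[0,0,0]},{"translation":[0,0,-1],"angular":[0,0,0]},{"translation":[0,0,0],"angular":[0,0,0]}]'
python3 - <<'E'
from fit import *
s=snapshot('wrist');save(s,'w8.png');o=observe();print(o['tcp_pos'],o['qpos'][5])
g=cv2.cvtColor(s['color'],cv2.COLOR_RGB2GRAY)
# bar direction: bright thresholded pixels around the bar, PCA
c=px(s,[[.484,.0475,.124]])[0];print(c)
m=(g>125).astype(np.uint8);Y,X=np.mgrid[:480,:640];m[(X-c[0])**2+(Y-c[1])**2>38**2]=0
n,l,st,ce=cv2.connectedComponentsWithStats(m);print(st[1:][st[1:,4]>60],)
k=1+np.argmax(st[1:,4]);pt=np.argwhere(l==k)[:,::-1].astype(np.float32)
(cx,cy),(w,h),a=cv2.minAreaRect(pt);print(cx,cy,w,h,a)
mu,ev=cv2.PCACompute(pt,mean=None);d=ev[0]
A=atz(s,mu[0]+d*30,.124);B=atz(s,mu[0]-d*30,.124);print('centre',atz(s,mu[0],.124),'dir deg',np.degrees(np.arctan2(*(A-B)[[1,0]])))
im=cv2.resize(s['color'][int(c[1])-110:int(c[1])+90,int(c[0])-130:int(c[0])+130],None,fx=3,fy=3,interpolation=cv2.INTER_CUBIC);cv2.imwrite('pics/c8.png',cv2.cvtColor(im,cv2.COLOR_RGB2BGR))
E
```

```text
M [ 1.1218 -0.3914  0.7838] [ 1.4567  4.7817 -7.6771] yaw 92.58263818755384
time: 17.87
tcp_pos: [0.4847, 0.0473, 0.1139]
ee_rot: [[-0.999, -0.04, 0.001], [-0.04, 0.999, -0.001], [-0.001, -0.001, -1.0]]
contact_force: [-0.2, 1.4, 0.6]
opening: 0.0473
grasp_force: 0.0
time: 18.37
tcp_pos: [0.487, 0.0475, 0.218]
ee_rot: [[-0.999, -0.04, 0.008], [-0.04, 0.999, 0.0], [-0.008, 0.0, -1.0]]
contact_force: [-0.0, 0.3, 0.8]
opening: 0.0468
grasp_force: 0.0
[0.4861 0.0475 0.2159] 3.312523840510631
[311.9659 237.9888]
[[ 308  200   18   76 1083]]
315.9002685546875 237.50498962402344 75.30592346191406 14.931347846984863 87.1375961303711
centre [0.4841 0.0499 0.124 ] dir deg 4.846586816173177
```

```bash
python3 -m pendant '[{"translation":[-0.84,-0.91,0.3],"angular":[0,0,-0.2]},{"translation":[-0.84,-0.91,0.3],"angular":[0,0,-0.2]},{"translation":[-0.84,-0.91,0.5],"angular":[0,0,-0.2]},{"translation":[-0.84,-0.91,0.8],"angular":[0,0,-0.2]},{"translation":[-0.84,-0.91,0.8],"angular":[0,0,-0.2]},{"translation":[-0.84,-0.91,0.8],"angular":[0,0,0]},{"translation":[0,0,0.8],"angular":[0,0,0]},{"translation":[0,0,0],"angular":[0,0,0]}]' 0 50
python3 - <<'E'
from fit import *
s=snapshot('wrist');save(s,'w9.png');o=observe();print(o['tcp_pos'],o['contact_force'],o['opening']);plan([.591,-.059,.09])
p=[.498,-.0438,.152]
b=px(s,W(p,[.09,-.03,.078]))[0];print('button pred',b)
for c in('wrist','top'): 
  snapshot(c)
  for t in('button_top','lever_knob'): print(c,t,[(b['point'],b['p']) for b in boxes_of(c,t)][:2])
E
```

```text
time: 19.08
tcp_pos: [0.5919, -0.0529, 0.1218]
ee_rot: [[-0.99, -0.138, -0.009], [-0.138, 0.99, 0.001], [0.009, 0.002, -1.0]]
contact_force: [-1.7, 0.7, -0.4]
opening: 0.0001
grasp_force: 0.0
[ 0.5921 -0.0523  0.1238] [-0.141   0.7506 -0.0976] 0.00025451989651519675
tool shift /0.02: [ 0.0877 -0.3265  1.6918] |d|  0.034505423293067466
button pred [296.6379 273.2616]
wrist button_top [([0.5719, -0.0708, 0.0682], 0.69)]
wrist lever_knob [([0.5156, -0.1462, 0.0823], 0.94), ([0.4962, 0.0435, 0.1142], 0.38)]
top button_top []
top lever_knob [([0.4949, -0.1515, 0.1723], 0.65)]
```

```bash
python3 -m pendant '[{"translation":[0.09,-0.36,0.3],"angular":[0,0,0]},{"translation":[0,0,0.7],"angular":[0,0,0]},{"translation":[0,0,0.7],"angular":[0,0,0]},{"translation":[0,0,0.35],"angular":[0,0,0]},{"translation":[0,0,0],"angular":[0,0,0]}]'
python3 -m pendant '[{"translation":[0,0,0.2],"angular":[0,0,0]},{"translation":[0,0,0.2],"angular":[0,0,0]},{"translation":[0,0,0],"angular":[0,0,0]}]'

```

```text
time: 19.85
tcp_pos: [0.5922, -0.0594, 0.0846]
ee_rot: [[-0.99, -0.14, -0.004], [-0.14, 0.99, 0.0], [0.004, 0.001, -1.0]]
contact_force: [-0.7, -0.6, -0.3]
opening: -0.0
grasp_force: 0.0
time: 20.1
tcp_pos: [0.5938, -0.0593, 0.0782]
ee_rot: [[-0.99, -0.14, 0.0], [-0.14, 0.99, -0.0], [-0.0, -0.0, -1.0]]
contact_force: [-0.9, 1.3, -0.3]
opening: -0.0002
grasp_force: 0.0
```

```bash
python3 -m pendant '[{"translation":[0,0,0.2],"angular":[0,0,0]},{"translation":[0,0,0.1],"angular":[0,0,0]},{"translation":[0,0,0],"angular":[0,0,0]}]'
python3 -m pendant '[{"translation":[0,0,0.15],"angular":[0,0,0]},{"translation":[0,0,0],"angular":[0,0,0]},{"translation":[0,0,0],"angular":[0,0,0]}]'

```

```text
time: 20.35
tcp_pos: [0.5958, -0.0592, 0.0739]
ee_rot: [[-0.99, -0.14, 0.005], [-0.14, 0.99, 0.0], [-0.004, -0.001, -1.0]]
contact_force: [0.7, 0.7, 4.9]
opening: -0.0002
grasp_force: 2.6
time: 20.6
tcp_pos: [0.5967, -0.0591, 0.0716]
ee_rot: [[-0.99, -0.14, 0.007], [-0.14, 0.99, 0.0], [-0.007, -0.001, -1.0]]
contact_force: [2.5, 1.5, 5.9]
opening: -0.0
grasp_force: 3.3
```

```bash
python3 -m pendant '[{"translation":[0.1,0,0.2],"angular":[0,0,0]},{"translation":[0,0,0],"angular":[0,0,0]},{"translation":[0,0,0],"angular":[0,0,0]}]'
python3 -m pendant '[{"translation":[0.1,0,0.2],"angular":[0,0,0]},{"translation":[0,0,0],"angular":[0,0,0]},{"translation":[0,0,0],"angular":[0,0,0]}]'
python3 -c "
from fit import *
for c in('wrist','top'):
  snapshot(c);print(c,[(b['point'],b['p']) for b in boxes_of(c,'lever_knob')][:2])"

```

```text
time: 20.85
tcp_pos: [0.5973, -0.0589, 0.0694]
ee_rot: [[-0.99, -0.141, 0.012], [-0.141, 0.99, 0.001], [-0.012, -0.001, -1.0]]
contact_force: [6.0, 2.1, 8.9]
opening: -0.0
grasp_force: 5.1
time: 21.1
tcp_pos: [0.5975, -0.0589, 0.0688]
ee_rot: [[-0.99, -0.141, 0.018], [-0.141, 0.99, 0.001], [-0.018, -0.001, -1.0]]
contact_force: [3.5, 3.5, 21.6]
opening: -0.0001
grasp_force: 11.0
wrist [([0.5294, -0.1455, 0.0772], 0.8)]
top [([0.5473, -0.1501, 0.1148], 0.58)]
```

```bash
python3 -m pendant '[{"translation":[0,0,-0.5],"angular":[0,0,0]},{"translation":[0,0,-1],"angular":[0,0,0]},{"translation":[0,0,-1],"angular":[0,0,0]},{"translation":[0,0,-1],"angular":[0,0,0]},{"translation":[0,0,-1],"angular":[0,0,0]},{"translation":[0,0,-1],"angular":[0,0,0]},{"translation":[0,0,-1],"angular":[0,0,0]},{"translation":[0,0,-1],"angular":[0,0,0]}]'
python3 -m pendant '[{"translation":[1,0.5,-0.3],"angular":[0,0,0]},{"translation":[1,0.5,0],"angular":[0,0,0]},{"translation":[1,0.5,0],"angular":[0,0,0]},{"translation":[1,0.5,0],"angular":[0,0,0]},{"translation":[1,0.5,0],"angular":[0,0,0]},{"translation":[1,0.5,0],"angular":[0,0,0]},{"translation":[0,0,0],"angular":[0,0,0]},{"translation":[0,0,0],"angular":[0,0,0]}]' 0.6
python3 - <<'E'
from fit import *
s=snapshot('wrist');save(s,'w10.png');o=observe();print(o['time'],o['tcp_pos'])
for t in('lever_knob','ring_bar','jar','peg'): print(t,[(b['point'],b['p']) for b in boxes_of('wrist',t)][:1])
g=cv2.cvtColor(s['color'],cv2.COLOR_RGB2GRAY)
c=px(s,[[.484,.0485,.124]])[0];print(c)
m=(g>125).astype(np.uint8);Y,X=np.mgrid[:480,:640];m[(X-c[0])**2+(Y-c[1])**2>30**2]=0
n,l,st,ce=cv2.connectedComponentsWithStats(m);print(st[1:][st[1:,4]>60])
k=1+np.argmax(st[1:,4]);pt=np.argwhere(l==k)[:,::-1].astype(np.float32)
mu,ev=cv2.PCACompute(pt,mean=None);d=ev[0]
A=atz(s,mu[0]+d*20,.124);B=atz(s,mu[0]-d*20,.124);print('centre',atz(s,mu[0],.124),'dir',np.degrees(np.arctan2(*(A-B)[[1,0]])))
# knob at home: compare predicted pixel darkness
f=lambda th:px(s,W([.498,-.0438,.152],[.115*np.sin(.5-th),-.11,.058+.115*np.cos(.5-th)]))[0]
for th in (0,.2,.4,.6,.8):
  u=f(th); print(th,u, g[max(0,int(u[1])-4):int(u[1])+5,max(0,int(u[0])-4):int(u[0])+5].mean() if 4<u[1]<476 else None)
E
```

```text
time: 21.97
tcp_pos: [0.5894, -0.0599, 0.2123]
ee_rot: [[-0.99, -0.14, -0.001], [-0.14, 0.99, -0.0], [0.001, -0.0, -1.0]]
contact_force: [-0.3, -0.6, 0.2]
opening: -0.0004
grasp_force: 0.0
time: 22.63
tcp_pos: [0.4619, -0.017, 0.2178]
ee_rot: [[-0.99, -0.14, 0.0], [-0.14, 0.99, -0.0], [-0.0, -0.0, -1.0]]
contact_force: [0.3, 0.2, -0.5]
opening: 0.0518
grasp_force: 0.0
22.6833 [ 0.4629 -0.0172  0.2178]
lever_knob [([0.5247, -0.1467, 0.0808], 0.79)]
ring_bar [([0.4655, 0.0445, 0.1101], 0.88)]
jar [([0.4742, 0.0395, 0.1075], 0.65)]
peg [([0.4643, -0.0791, 0.0191], 0.57)]
[414.0587 293.2851]
[[407 264  21  45 722]]
centre [0.4785 0.0491 0.124 ] dir 8.227942927480154
0 [ 73.0479 404.446 ] 11.88888888888889
0.2 [ 57.291  382.8415] 136.55555555555554
0.4 [ 43.8335 351.5828] 185.88888888888889
0.6 [ 34.5375 312.1202] 186.46913580246914
0.8 [ 30.9546 267.6918] 187.74074074074073
```

```bash
python3 -m pendant '[{"translation":[0.7,0.7,-0.6],"angular":[0,0,0]},{"translation":[0.7,0.7,-0.6],"angular":[0,0,0]},{"translation":[0.7,0.7,-0.6],"angular":[0,0,0]},{"translation":[0.7,0.9,-0.6],"angular":[0,0,0]},{"translation":[0.5,1,-0.3],"angular":[0,0,0]},{"translation":[0.5,1,0],"angular":[0,0,0]},{"translation":[0.5,1,0],"angular":[0,0,0]},{"translation":[0.5,1,0],"angular":[0,0,0]}]' >/dev/null
python3 -m pendant '[{"translation":[0,1,0],"angular":[0,0,0]},{"translation":[0,1,0],"angular":[0,0,0]},{"translation":[0,1,0],"angular":[0,0,0]},{"translation":[0,1,0],"angular":[0,0,0]},{"translation":[0,1,0],"angular":[0,0,0]},{"translation":[0,1,0],"angular":[0,0,0]},{"translation":[0,1,0],"angular":[0,0,0]},{"translation":[0,0,0],"angular":[0,0,0]}]'
python3 - <<'E'
from fit import *
def bar(s,thr,r):
    g=cv2.cvtColor(s['color'],cv2.COLOR_RGB2GRAY);c=px(s,[[.484,.048,.124]])[0]
    m=(g>thr).astype(np.uint8);Y,X=np.mgrid[:480,:640];m[(X-c[0])**2+(Y-c[1])**2>r*r]=0
    n,l,st,ce=cv2.connectedComponentsWithStats(m);k=1+np.argmax(st[1:,4]);pt=np.argwhere(l==k)[:,::-1].astype(np.float32)
    mu,ev=cv2.PCACompute(pt,mean=None);d=ev[0];A=atz(s,mu[0]+d*8,.124);B=atz(s,mu[0]-d*8,.124)
    print(c,st[k],'centre',atz(s,mu[0],.124),'dir',np.degrees(np.arctan2(*(A-B)[[1,0]])))
for t in (115,125): bar({**(s:=snapshot('top'))},t,13)
i=cv2.cvtColor(cv2.imread('pics/top0.png'),cv2.COLOR_BGR2RGB); bar({**s,'color':i},120,13)
d=np.abs(s['color'].astype(int)-i).sum(2); d=(d>90).astype(np.uint8); n,l,st,ce=cv2.connectedComponentsWithStats(d); print(st[1:][st[1:,4]>12])
for c in('top','scene'):
  snapshot(c)
  for t in('lever_knob','jar','ring_bar','peg'): print(c,t,[(b['point'],b['p']) for b in boxes_of(c,t)][:1])
E
```

```text
time: 24.22
tcp_pos: [0.3289, 0.2495, 0.2711]
ee_rot: [[-0.99, -0.143, -0.0], [-0.143, 0.99, 0.001], [0.0, 0.001, -1.0]]
contact_force: [-0.7, -0.7, 0.3]
opening: 0.0515
grasp_force: 0.0
[272.7978 279.4666] [269 267   7  26 134] centre [0.4837 0.0506 0.124 ] dir -175.34469083643472
[272.7978 279.4666] [269 267   6  26 118] centre [0.4844 0.0502 0.124 ] dir -174.90591362114446
[272.7978 279.4666] [261 273  25  13 121] centre [0.4848 0.0476 0.124 ] dir -108.72800510543773
[[  259   265    16    16   116]
 [  269   277    23    19   179]
 [    0   315   177   165 15710]
 [  284   315     9    12    42]
 [   87   321    17     5    39]
 [  272   330     6     5    29]
 [  139   354    13    22    78]
 [  165   355     8     5    19]
 [  152   360     6     7    21]
 [    2   430     8     5    13]
 [    0   432     9    10    27]
 [    0   455    45    25   620]
 [  281   470    27    10   140]]
top lever_knob [([0.546, -0.1501, 0.1169], 0.7)]
top jar [([0.4832, 0.0467, 0.1035], 0.8)]
top ring_bar [([0.4848, 0.0519, 0.1177], 0.95)]
top peg [([0.4608, -0.0818, 0.0253], 0.5)]
scene lever_knob [([0.5379, -0.1533, 0.0978], 0.57)]
scene jar [([0.4665, 0.039, 0.0998], 0.88)]
scene ring_bar [([0.4689, 0.0455, 0.1056], 0.69)]
scene peg []
```

```bash
python3 -c "
from rig import hand_in
print(hand_in())"
```

```text
the job is handed in; nothing more can be done
None
```

I clamped the jar at notch 4, closed the ring to its stop and pressed the release: the lever is back home, the jar is in its cradle, nothing else on the worktop shows as moved, and the job is handed in. I tried for notch 5 first, but the lever fell back to notch 4, where I estimate about 4 of the 12 mm of pad travel from the pictures and forces. The ring's lock is judged from the rise in turning force and the bar's final angle, because I could not see the nib over the lug.

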